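# Change the panel air filter of a small engine

### The arm

A 7-joint arm with a two-finger parallel gripper is mounted at the origin on the work surface. World frame = base frame: x ahead of the robot, y to its left, z up, the work surface at z = 0. Lengths are in m, angles in rad, forces in N, time in s.
With the tool pointing down it reaches from about 0.425 to 0.875 m from the base axis. Payload 4.7 kg.
Tool frame: the origin (TCP) lies at the very end of the fingers, on their centre line; the grasp point (between the pads) lies 19 mm behind it; z points along the fingers, y is the line along which they close (so a half turn about z gives the same grasp; the last joint's range is limited). The gripper opens to 87 mm and grips with 3 to 60 N. Pads are 19 mm wide; open, the fingers measure 117 mm over their backs; the gripper's body (75 mm by 190 mm) begins 51 mm behind the grasp point.
Start: joints at [-1.183, 0.321, -0.07, 1.45, 0.023, 1.371, -0.057], TCP at [0.237, 0.605, 0.223] pointing down, gripper open.
Joint ranges: [-2.86, 2.86], [-0.3, 2.09], [-1.38, 1.24], [0.06, 2.45], [-1.56, 4.7], [0.09, 2.05], [-2.69, 2.69]. Speed limits (rad/s): [2.57, 2.57, 3.14, 3.14, 3.14, 3.14, 3.14].

### API

Orientations are given as a rotation vector (axis times angle).
In Python, from bench import ctrl gives the robot as it stands.
- The arm moves only by the shell command python3 -m jog 'ROWS' [FORCE]. ROWS is JSON, a list that holds one entry, the list of rows, each a list of 7 numbers: the shift along the tool's x, y, z in mm, then the turn, a rotation vector about the tool's x, y, z in degrees, then the finger opening in mm, from 0 to 87. A call has 1 to 10 rows; each row is the pose to reach, as a shift and turn from the pose commanded when the call began, along the tool's axes at that moment; what a row does not reach only later rows make up. A row lasts 1/10 s, in which the tool goes at most 50 mm and 8.59 degrees, less where a joint would pass 70% of its speed; a pose out of reach is approached as far as the arm can. A call with a gripper value outside its range is refused whole. The fingers move at their own pace and stop on an object; FORCE is the grip in N (left out, the last holds). Time passes only in rows, so rows that repeat a pose let the fingers close. It gives the time, the measured TCP pose, the force, the opening and the grip force at its end, in the units of the state.
- ctrl.get_state(): the state, without advancing time (a new reading comes with each control period).
- ctrl.get_image(name): name is "side" or "top"; returns a dict with "image" (384x512x3 uint8, red, green, blue), "depth" (384x512 float32, m along the optical axis (not along the pixel's ray), 0 where there is no reading), "fov_y" (degrees; the focal length in pixels is half the picture's height over the tangent of half this angle, whatever the lens; pixels are square), "cx", "cy" (the principal point, pixels), "rvec" (rotation vector, rad) and "tvec" (3), from world to camera coordinates, as OpenCV has them. Camera axes: x right, y down, z forward; pixel columns grow to the right and rows downward; lengths in m; the calibration is good to about 2 mm. A picture is of the moment at which its call begins.
- ctrl.close_job(): hands the job in; it is judged then, once.
The state is a dict: "time": time; "joint_positions": joint angles; "qd": joint speeds; "joint_torque": joint torques, N m; "position": TCP position; "tool_rot": TCP orientation; "ft_force": force on the tool from outside, world axes, zero at the start; "torque": the same for the moment, N m; "grip_width": opening from 0.0 (shut) to 1.0 (fully open); "grip_force": force on a finger pad.
Only numpy, scipy, OpenCV 4.12 (cv2) and the standard library are available. Lean on these libraries where they do the work, as an engineer would, in place of code of your own. Each camera call takes 0.05 s, during which the arm holds its last target. There are 200 camera calls.

### The job

Change the air filter on the small engine: draw the old panel out from under the two spring clips and lay it flat in the empty cardboard tray, then take the new panel of the same size from the bench and slide it along the seat under the clips until it is fully home against the back stop and both clips have ridden up and snapped down behind its front bead. Leave it lying flat and straight, and do not shift or knock over the other things on the bench.

Things in the scene. Friction and masses are not known exactly. Their poses are not given: they have to be found in the camera images.
- new_filter: New panel filter 130 x 64 mm, flat on the bench in any of three places beside two of other sizes. Black rubber-edged frame 16 mm thick, pleated paper middle, a round raised bead across each end (centreline 61 mm from the middle, top 21 mm above the underside). Origin: centre of underside; x along the length, z up. Ends alike. About 90 g; grip across the 64 mm width.
- old_filter: Used filter, same size, shape and axes as the new one, paper browner. At the start it is fitted: origin at seat, x towards the clips. About 90 g. Grip it across the width on the half away from the clips and draw it level along -x of seat for 70 mm before lifting; the clips resist with about 10 to 15 N.
- engine: Small engine fixed on the bench: aluminium block, red recoil shroud and fuel tank, steel muffler, black air-cleaner pan on top. Origin: centre of underside, z up. Relative to seat (same axes): fuel tank from y = +104 mm outwards, top 56 mm above the seat (cap 72 mm); muffler from y = -76 mm outwards, x = 7 to 123 mm, top 23 mm above the seat.
- seat (a point): Point on the pan's flat seat, 175 mm above the bench, where the centre of a filter's underside lies when fully home against the back stop (stop face at x = 65.5 mm, 14 mm high). x: the way the filter slides in, towards the clips; y to the left; z up. Outer pan walls, 22 mm high, stand at y = +/-50 mm from x = 15 to 95 mm; nothing stands beside the filter behind x = -22 mm.
- seat_mouth (a point): Middle of the pan's open front edge at seat height, 68 mm along -x from seat, same axes. Filters enter here. Side guides 12 mm high run from x = 4 to 65 mm of seat, 34.5 mm from the centre line (2.5 mm play each side), flared outwards from x = 4 to -20 mm.
- clip_left (a joint): Angle (rad) of the left spring steel clip, 13 mm wide at y = +20 mm of seat; pin at x = 88 mm, 22 mm up. From the pin it arches over to a heel at x = 52 mm, then an upturned lead-in lip ending at x = 15 mm, 28 mm up. 0: no filter; about 0.12: heel down on a fitted filter's frame behind its front bead; about 0.26: riding over the bead. Presses with 1 to 3 N.
- clip_right (a joint): The same for the right clip, at y = -20 mm of seat. A filter must be set on the seat with its leading end short of x = 10 mm (before the lips) and slid in under both clips; they ride up over its bead and snap down behind it. Takes about 10 to 15 N in all.
- clip_left_heel (a point): Underside of the left clip's heel, 12 mm above the seat when at rest with no filter; moves with the clip.
- clip_right_heel (a point): Underside of the right clip's heel, 12 mm above the seat when at rest with no filter; moves with the clip.
- tray: Empty open cardboard tray for the old filter, fixed on the bench: 190 mm (x) by 160 mm (y), 45 mm high, walls and floor 4 mm thick. Origin: centre of its underside; z up.
- wide_filter: Bystander: a larger panel filter, 165 x 90 mm, 21 mm high, that does not fit. Origin: centre of underside; x along the length.
- short_filter: Bystander: a shorter panel filter, 95 x 64 mm, 21 mm high, that does not fit. Origin: centre of underside; x along the length.
- cover: Bystander: the black cover of the air cleaner, 154 x 104 x 38 mm, lying on the bench. Origin: centre of underside.
- screwdriver: Bystander: a screwdriver 190 mm long lying on the bench along its x, handle to its -x.
- spray_can: Bystander: an upright spray can, 58 mm diameter, 176 mm high. Origin: centre of underside.
- oil_bottle: Bystander: an upright bottle, 72 mm diameter, 190 mm high. Origin: centre of underside.
- plug_carton: Bystander: a small carton, 110 x 70 x 30 mm. Origin: centre of underside.

How it is judged:
By the outcome, as a careful person would: the job done as asked, in the order asked, and still so for the second after the job is handed in, with the robot touching nothing.
It also fails if it takes over 66 s, if anything falls off the work surface, if the arm or the gripper's body presses on something with over 40 N, if the wrist force passes 120 N, or if a joint passes its speed limit or range.

## Working session

There is one attempt and no reset: what is moved stays moved. The work goes in short steps, Python scripts to look and compute and a shell command to move; the robot and the scene stay as the last step left them, time stands still between calls to the robot, and variables do not carry over. Pictures are saved under pics/ and viewed, at most 10 in all, crops included, and the job is handed in when it is done.

```bash
ls; mkdir -p pics; cat > h.py <<'E'
import numpy as np,cv2
from bench import ctrl
def get(n):
    d=ctrl.get_image(n); return d
def cam(d):
    R=cv2.Rodrigues(np.array(d["rvec"],float))[0]; t=np.array(d["tvec"],float).ravel()
    f=d["image"].shape[0]/2/np.tan(np.radians(d["fov_y"])/2)
    return R,t,f
def ray(d,u,v,z):
    R,t,f=cam(d); c=-R.T@t; r=R.T@np.array([(u-d["cx"])/f,(v-d["cy"])/f,1]); return c+r*(z-c[2])/r[2]
def cloud(d):
    R,t,f=cam(d); D=d["depth"]; v,u=np.mgrid[:D.shape[0],:D.shape[1]]
    P=np.stack([(u-d["cx"])/f*D,(v-d["cy"])/f*D,D],-1); return (P-t)@R
def save(d,name): cv2.imwrite("pics/"+name,cv2.cvtColor(d["image"],cv2.COLOR_RGB2BGR))
E
python3 - <<'E'
from h import *
import pickle
for n in("top","side"):
    d=get(n); save(d,n+"0.png"); pickle.dump(d,open(n+"0.pkl","wb")); R,t,f=cam(d); print(n,f,-R.T@t,R.tolist(),d["cx"],d["cy"], d.keys())
print(ctrl.get_state())
E
```

```text
pics
top 402.28776587809705 [ 0.4564306  -0.05988349  1.40370443] [[0.004179406841337885, -0.9995594124446713, 0.029385601095062042], [-0.9960660160907283, -0.0067623353132241215, -0.08835588497806138], [0.08851567176268545, -0.028900723423040016, -0.9956554243502245]] 249.8415224071744 183.2870311688973 dict_keys(['image', 'depth', 'fov_y', 'cx', 'cy', 'rvec', 'tvec'])
side 359.59909021227804 [ 0.05705834 -0.81576245  0.67627658] [[0.834422254092761, -0.5510839741974343, -0.006779030721071472], [-0.28735645945807814, -0.4245381121647729, -0.8585998232746666], [0.4702826459507873, 0.7183827981670583, -0.5126015881902768]] 251.4664911225373 195.16493703820825 dict_keys(['image', 'depth', 'fov_y', 'cx', 'cy', 'rvec', 'tvec'])
{'time': 0.1, 'joint_positions': array([-1.18291752,  0.32174672, -0.07010314,  1.45157193,  0.02261489,
        1.37077169, -0.05692651]), 'qd': array([-0.00213707, -0.00393433, -0.00087528, -0.00180777,  0.00048217,
        0.00134147, -0.00093227]), 'joint_torque': array([-8.33757485e-05, -4.92571199e+01, -4.05656286e-01, -3.13401675e+01,
       -6.40909933e-02,  3.94037808e-02,  6.93749826e-05]), 'position': array([0.23719689, 0.60464424, 0.22156292]), 'tool_rot': array([-5.83643597e-01, -3.08667963e+00,  2.66480547e-03]), 'ft_force': array([ 1.14114565, -0.33683174,  0.44930865]), 'torque': array([ 0.00074178, -0.00916974,  0.04661452]), 'grip_force': 0.0, 'grip_width': 0.9982556379061693}
```

View pics/top0.png

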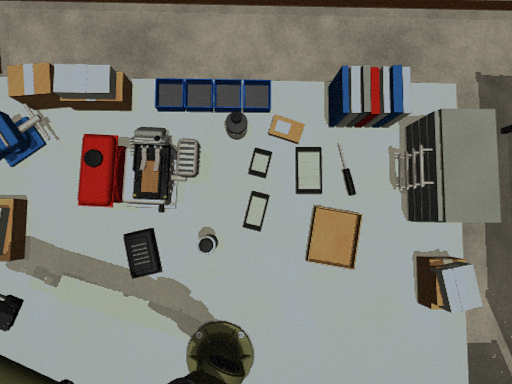

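View pics/side0.png

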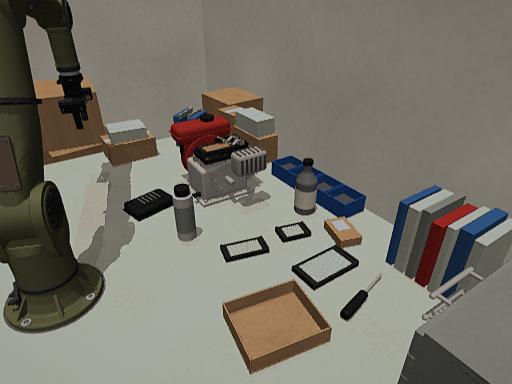

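```bash
python3 - <<'E'
from h import *
import pickle
d=pickle.load(open("top0.pkl","rb")); s=pickle.load(open("side0.pkl","rb"))
im=d["image"][...,::-1]
a=cv2.resize(im[120:220,75:210],None,fx=5.9,fy=5.9,interpolation=cv2.INTER_CUBIC); cv2.imwrite("pics/c1.png",a)
P=cloud(d)
np.set_printoptions(precision=0,suppress=True,linewidth=250)
print("z mm cols 132..174 rows 126..210 step2"); 
for r in range(126,212,3): print(r,(P[r,130:176:2,2]*1000))
g=cv2.cvtColor(d["image"],cv2.COLOR_RGB2GRAY)
# dark filters
for nm,(x0,x1,y0,y1),h in(("new",(235,280,185,238),.018),("short",(240,278,140,184),.018),("wide",(285,330,138,200),.018),("cover",(115,170,220,285),.038)):
    m=(g[y0:y1,x0:x1]<70).astype(np.uint8); c=max(cv2.findContours(m,0,2)[0],key=cv2.contourArea)
    box=cv2.boxPoints(cv2.minAreaRect(c))+[x0,y0]
    w=np.array([ray(d,u,v,h) for u,v in box])*1000; e=np.diff(w[[0,1,2]],axis=0)
    print(nm,w.mean(0),[ (np.linalg.norm(k),np.degrees(np.arctan2(k[1],k[0]))) for k in e])
E
```

```text
z mm cols 132..174 rows 126..210 step2
126 [-2.  4. -5. -4. -0. -2.  4. -1.  2. -2. -3. -1.  7.  0. -2.  3. -4.  1.  1.  1. -5. -6. -1.]
129 [ -1.   2.   2. 133. 136. 126. 129. 125. 128. 127. 127. 125. 123. 119. 116. 115. 114. 100.   5.  -1.  -4.   4.   4.]
132 [  1.  -3. 146. 150. 148. 150. 145. 146. 143. 150. 141. 149. 149. 146. 148. 147. 132. 106.  -5.   3.  -1.  -2.  -3.]
135 [  1.  -4. 138. 145. 145. 142. 146. 137. 144. 146. 144. 145. 140. 149. 146. 149. 137.  94.  66.  60.   1.  -3.  -4.]
138 [ -1. 132. 138. 141. 142. 138. 135. 141. 145. 140. 140. 137. 153. 158. 155. 134. 119. 115. 108.  57.  -2.  -1.  -2.]
141 [ -8. 126. 139. 142. 140. 137. 132. 136. 149. 151. 149. 144. 150. 151. 146. 152. 152. 153. 105.  56.   3.   1.  -2.]
144 [  2. 126. 204. 202. 199. 193. 199. 205. 202. 194. 199. 201. 200. 143. 147. 144. 148. 144. 149. 153.   5.  -1.  -2.]
147 [123. 126. 196. 183. 173. 201. 200. 198. 204. 194. 176. 170. 204. 203. 196. 197. 179. 180. 179. 194. 153. 149.  -1.]
150 [127. 128. 199. 178. 176. 173. 201. 203. 179. 170. 177. 171. 173. 197. 203. 175. 171. 175. 174. 194. 159. 161. 1
[... 2331 characters left out ...]
. -2.  3. -2.  1. -1.  3. -2.  4. 37. 37. 37. -1. -5.  1.  2. -2.  1.]
new [ 486. -121.   18.] [(np.float64(128.30206506468124), np.float64(-13.783780251303446)), (np.float64(62.03021616886998), np.float64(-103.7094817098644))]
short [ 653. -134.   18.] [(np.float64(93.67211103263668), np.float64(-13.681152210591176)), (np.float64(62.625088073702976), np.float64(-103.66626719182935))]
wide [ 628. -304.   18.] [(np.float64(87.98840742105139), np.float64(-89.45672390892895)), (np.float64(161.58644204048645), np.float64(179.33873679386468))]
cover [344. 258.  38.] [(np.float64(103.0856232471913), np.float64(-78.42688116302843)), (np.float64(151.64667067248484), np.float64(-167.30221270213988))]
```

View pics/c1.png

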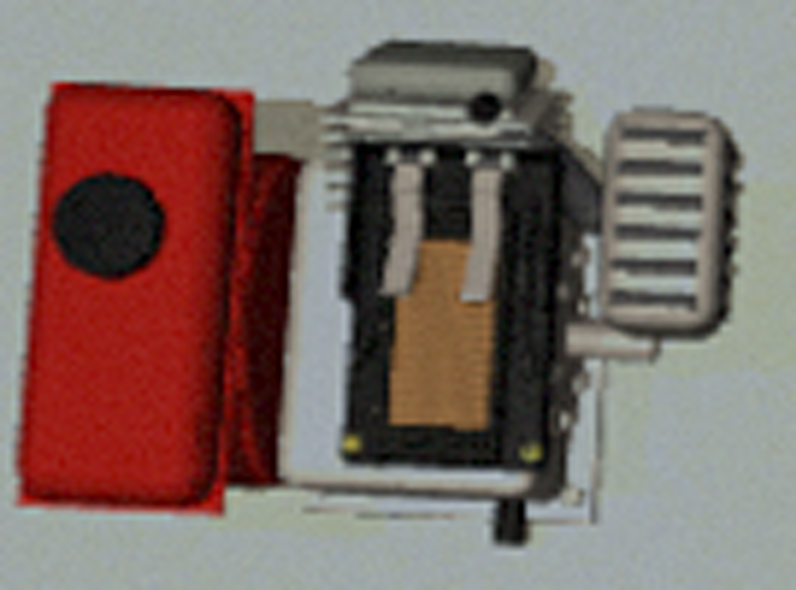

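```bash
python3 - <<'E'
from h import *
import pickle
np.set_printoptions(precision=1,suppress=True,linewidth=200)
d=pickle.load(open("top0.pkl","rb")); s=pickle.load(open("side0.pkl","rb"))
hsv=cv2.cvtColor(d["image"],cv2.COLOR_RGB2HSV); H,S,V=cv2.split(hsv)
def rect(m,h,n,box=None):
    mm=np.zeros_like(m,np.uint8)
    x0,x1,y0,y1=box; mm[y0:y1,x0:x1]=m[y0:y1,x0:x1]
    c=max(cv2.findContours(mm,0,2)[0],key=cv2.contourArea)
    b=cv2.boxPoints(cv2.minAreaRect(c)); w=np.array([ray(d,u,v,h) for u,v in b])*1000
    e=np.diff(w[[0,1,2]],axis=0)
    print(n,w.mean(0),w[:,:2].tolist(),[(np.linalg.norm(k).round(1),np.degrees(np.arctan2(k[1],k[0])).round(1)) for k in e],len(c))
rect(((H>8)&(H<22)&(S>100)&(V>90)),.186,"paper",(138,165,155,200))
rect(((H<6)|(H>174))&(S>150)&(V>110),.231,"tank",(75,117,130,210))
rect(((H>8)&(H<25)&(S>80)&(V>60)),.045,"tray",(295,370,195,275))
rect((V>120),.012,"newpaper",(246,266,194,228))
rect((V<75),.186,"pan",(130,170,175,201))
m=(H>22)&(H<35)&(S>130)&(V>90); m[:190]=0;m[202:]=0;m[:,:130]=0;m[:,172:]=0
n,l,st,ce=cv2.connectedComponentsWithStats(m.astype(np.uint8)); print([(st[i,4],c,ray(d,*c,.175)*1000) for i,c in enumerate(ce)][1:])
# clips seen
m=(S<60)&(V>110); m[:145]=0;m[172:]=0
for a,b in((138,148),(152,162)):
    for r in range(150,171,3):
        k=np.where(m[r,a:b])[0]; 
        if len(k): print(r,a+k.min(),a+k.max(),ray(d,a+k.mean(),r,.2)[:2]*1000)
E
```

```text
paper [584.1 207.3 186. ] [[538.8153014066853, 234.38321945686994], [632.9490550628345, 229.8546592722768], [629.4820377895699, 179.99496778012377], [535.2854422014109, 184.87400279146954]] [(np.float64(94.2), np.float64(-2.8)), (np.float64(50.0), np.float64(-94.0))] 33
tank [597.3 355.5 231. ] [[497.8490312034829, 402.6600975382709], [703.013106095153, 395.19209311789984], [696.85857692802, 307.70882162654624], [491.45025579614787, 316.55816626518316]] [(np.float64(205.3), np.float64(-2.1)), (np.float64(87.7), np.float64(-94.0))] 62
tray [ 396.6 -386.6   45. ] [[316.3603613807645, -290.6267100757297], [502.59816236903043, -323.7685592314843], [476.9085510927456, -483.56464831813304], [290.68383435696654, -448.3204280388544]] [(np.float64(189.2), np.float64(-10.1)), (np.float64(161.8), np.float64(-99.1))] 126
newpaper [ 485.4 -121.    12. ] [[445.5993762189246, -86.59365505009427], [536.5964898348276, -108.96597071611416], [525.2332604278795, -155.52740879769945], [434.2850408188769, -132.8589010453458]] [(np.float64(93.7), np.float64(-13.8)), (np.float64(47.9), np.float64(-103.7))] 40
pan [550.  202.8 186. ] [[587.4136741351429, 257.85797689072143], [588.2137538466084, 149.74332982349986], [512.5101650137124, 148.089224921038], [511.911966425567, 255.61917794003065]] [(np.float64(108.1), np.float64(-89.6)), (np.float64(75.7), np.float64(-178.7))] 29
[(np.int32(4), array([134.5, 194.5]), array([529.1, 254.4, 175. ]))]
150 142 145 [661.7 225.2]
153 142 145 [652.5 224.9]
156 142 145 [643.5 224.7]
159 142 145 [634.4 224.4]
162 141 144 [625.3 227.1]
165 141 144 [616.2 226.9]
168 140 143 [607.2 229.6]
150 155 159 [662.  184.9]
153 155 158 [652.9 186.1]
156 155 158 [643.8 185.9]
159 155 158 [634.7 185.7]
162 155 158 [625.6 185.5]
165 154 157 [616.5 188.2]
168 154 157 [607.5 188. ]
```

```bash
cat > d.py <<'E'
import sys; from h import *
from scipy.spatial.transform import Rotation as Ro
# args x y z(mm) yaw(deg; world dir of tool y): prints tool shift & turn
def go(x,y,z,yaw):
    s=ctrl.get_state(); R=Ro.from_rotvec(s["tool_rot"]); a=np.radians(yaw)
    yv=np.array([np.cos(a),np.sin(a),0]); zv=np.array([0,0,-1.]); T=np.c_[np.cross(yv,zv),yv,zv]
    sh=R.inv().apply(np.array([x,y,z])-s["position"]*1000); tu=(R.inv()*Ro.from_matrix(T)).as_rotvec(degrees=True)
    print("t",round(s["time"],2),"pos",(s["position"]*1000).round(1),"shift",sh.round(1),"turn",tu.round(2),"F",s["ft_force"].round(1),"grip",round(s["grip_width"]*87,1),round(s["grip_force"],1),"q6",s["joint_positions"][6].round(2))
if __name__=="__main__": go(*map(float,sys.argv[1:]))
E
python3 d.py 541 209.3 290 86.8; python3 d.py 237 605 290 86.8
```

```text
t 0.1 pos [237.2 604.6 221.6] shift [-427.2 -257.2  -68. ] turn [-1.000e-01 -1.000e-02 -1.821e+01] F [ 1.1 -0.3  0.4] grip 86.8 0.0 q6 -0.06
t 0.1 pos [237.2 604.6 221.6] shift [  0.3   0.1 -68.4] turn [-1.000e-01 -1.000e-02 -1.821e+01] F [ 1.1 -0.3  0.4] grip 86.8 0.0 q6 -0.06
```

```bash
python3 -m jog '[[[0,0,-40,0,0,0,87],[-30,-18,-68,0,0,-6,87],[-72,-43,-68,0,0,-12,87],[-115,-69,-68,0,0,-18.2,87],[-158,-95,-68,0,0,-18.2,87],[-200,-120,-68,0,0,-18.2,87],[-243,-146,-68,0,0,-18.2,87],[-286,-172,-68,0,0,-18.2,87],[-328,-198,-68,0,0,-18.2,87],[-371,-224,-68,0,0,-18.2,87]]]'; python3 -m jog '[[[-43,-41,0,0,0,0,87],[-43,-41,0,0,0,0,87]]]'; python3 d.py 541 209.3 290 86.8; python3 d.py 541 209.3 178 86.8
```

```text
time: 1.1
position: [0.5015, 0.2594, 0.2903]
tool_rot: [-0.088, -3.14, -0.0]
ft_force: [0.8, 0.7, 0.5]
grip_width: 1.002
grip_force: 0.0
time: 1.3
position: [0.5453, 0.2102, 0.2902]
tool_rot: [0.105, 3.138, -0.006]
ft_force: [-0.6, -0.0, -1.0]
grip_width: 0.997
grip_force: 0.0
t 1.3 pos [545.3 210.2 290.2] shift [ 4.2 -1.2  0.2] turn [-0.22  0.11 -0.63] F [-0.6 -0.  -1. ] grip 86.7 0.0 q6 1.12
t 1.3 pos [545.3 210.2 290.2] shift [  4.4  -0.8 112.2] turn [-0.22  0.11 -0.63] F [-0.6 -0.  -1. ] grip 86.7 0.0 q6 1.12
```

```bash
python3 -m jog '[[[4,-1,40,0,0,-0.6,87],[4,-1,70,0,0,-0.6,87],[4,-1,95,0,0,-0.6,87],[4,-1,95,0,0,-0.6,87],[4,-1,95,0,0,-0.6,87]]]';python3 d.py 541 209.3 178 86.8; python3 - <<'E'
from h import *
import pickle
d=get("top"); save(d,"top1.png"); pickle.dump(d,open("top1.pkl","wb")); s=get("side"); pickle.dump(s,open("side1.pkl","wb"))
cv2.imwrite("pics/c2.png",cv2.resize(s["image"][110:220,150:290,::-1],None,fx=5.4,fy=5.4,interpolation=cv2.INTER_CUBIC))
E
```

```text
time: 1.8
position: [0.5372, 0.2174, 0.1957]
tool_rot: [-0.071, -3.14, 0.0]
ft_force: [0.9, -0.1, 0.4]
grip_width: 0.998
grip_force: 0.0
t 1.8 pos [537.2 217.4 195.7] shift [-4.2 -7.9 17.7] turn [-0.02 -0.03  0.6 ] F [ 0.9 -0.1  0.4] grip 86.8 0.0 q6 1.13
```

View pics/c2.png

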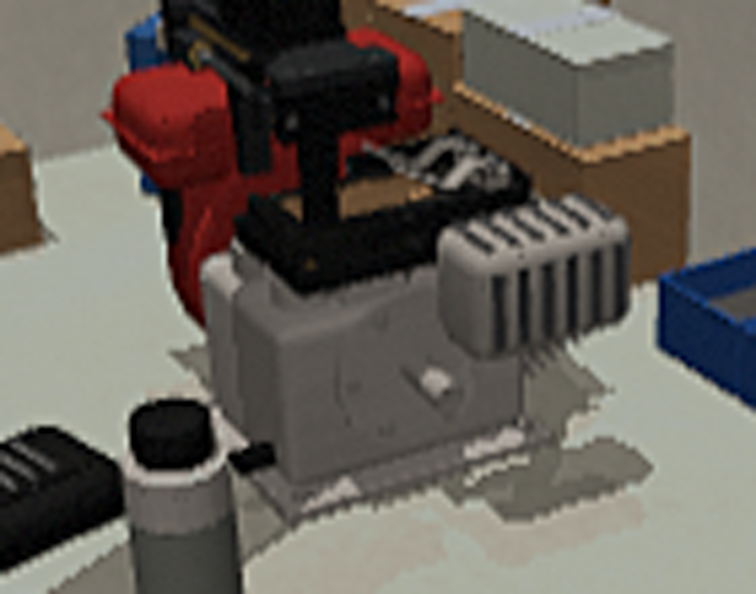

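The side crop shows the open fingers straddling the fitted filter on its front half, at about (320,200), with no contact. They sit about 8 mm to the left, so I'll correct that and go down.

```bash
python3 -m jog '[[[-4,-8,0,0,0,0.6,87],[-4,-8,0,0,0,0.6,87],[-4,-8,8,0,0,0.6,87],[-4,-8,16.5,0,0,0.6,87],[-4,-8,16.5,0,0,0.6,87],[-4,-8,16.5,0,0,0.6,87],[-4,-8,16.5,0,0,0.6,87]]]';python3 d.py 541 209.3 178 86.8
```

```text
time: 2.6
position: [0.5411, 0.2092, 0.1791]
tool_rot: [0.088, 3.14, 0.0]
ft_force: [-0.7, -0.1, 0.3]
grip_width: 0.998
grip_force: 0.0
t 2.6 pos [541.1 209.2 179.1] shift [0.1 0.1 1.1] turn [ 0.    0.01 -0.  ] F [-0.7 -0.1  0.3] grip 86.8 0.0 q6 1.14
```

Close gently to self-centre and read the forces.

```bash
python3 -m jog '[[[0,0,0.5,0,0,0,60],[0,0,0.5,0,0,0,60],[0,0,0.5,0,0,0,60],[0,0,0.5,0,0,0,60],[0,0,0.5,0,0,0,60],[0,0,0.5,0,0,0,60]]]' 12;python3 d.py 541 209.3 178 86.8
```

```text
time: 3.2
position: [0.5411, 0.2094, 0.1787]
tool_rot: [0.088, 3.14, 0.001]
ft_force: [0.4, 2.0, -0.7]
grip_width: 0.736
grip_force: 12.0
t 3.2 pos [541.1 209.4 178.7] shift [ 0.1 -0.1  0.7] turn [0.03 0.02 0.  ] F [ 0.4  2.  -0.7] grip 64.1 12.0 q6 1.14
```

```bash
python3 -m jog '[[[0,0,0,0,0,0,58],[0,0,0,0,0,0,58],[4,0,0,0,0,0,58],[8,0,0,0,0,0,58],[13,0,0,0,0,0,58],[20,0,0,0,0,0,58],[29,0,0,0,0,0,58],[39,0,0,0,0,0,58],[50,0,0,0,0,0,58],[60,0,0,0,0,0,58]]]' 45;python3 -m jog '[[[10,0,0,0,0,0,58],[16,0,0,0,0,0,58],[16,0,0,0,0,0,58],[16,0,0,0,0,0,58]]]'; python3 d.py 465 213.5 178 86.8; python3 - <<'E'
from h import *
import pickle
d=get("top"); s=get("side")
a=cv2.resize(d["image"][130:230,90:210,::-1],(480,400)); b=cv2.resize(s["image"][130:230,165:265,::-1],(400,400))
cv2.imwrite("pics/c3.png",cv2.resize(np.hstack([a,b]),None,fx=.9,fy=.9))
E
```

```text
time: 4.2
position: [0.4796, 0.2126, 0.1785]
tool_rot: [-0.087, -3.14, 0.0]
ft_force: [-0.6, -0.6, -0.6]
grip_width: 0.727
grip_force: 44.9
time: 4.6
position: [0.465, 0.2133, 0.1786]
tool_rot: [-0.088, -3.14, -0.0]
ft_force: [0.4, 0.4, -0.6]
grip_width: 0.73
grip_force: 44.9
t 4.6 pos [465.  213.3 178.6] shift [-0.   0.2  0.6] turn [ 0.01 -0.01 -0.  ] F [ 0.4  0.4 -0.6] grip 63.5 44.9 q6 1.04
```

View pics/c3.png

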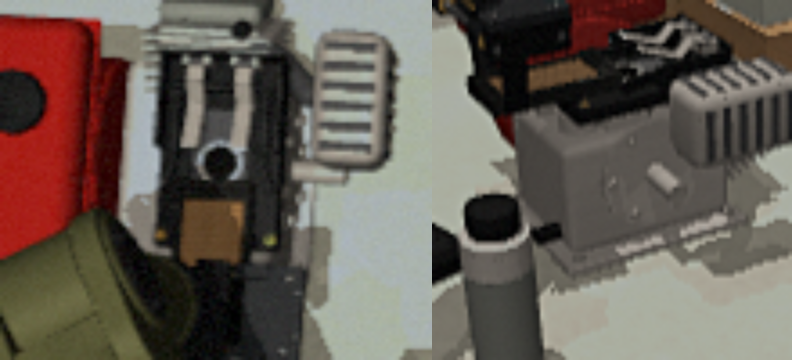

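The left half shows the old filter (paper around (212,230)) drawn clear of both clips, with the pan empty behind it. Next I lift it and carry it to the tray.

```bash
python3 -m jog '[[[0,0,-25,0,0,0,58],[0,0,-65,0,0,0,58],[0,0,-105,0,0,0,58],[-5,-30,-120,0,0,0,58],[-13,-72,-120,0,0,0,58],[-21,-115,-120,0,0,-1,58],[-28,-158,-120,0,0,-2,58],[-36,-203,-120,0,0,-3,58],[-44,-248,-120,0,0,-4,58],[-51,-291,-120,0,0,-5,58]]]'; python3 d.py 355.2 -379.3 297 80
```

```text
time: 5.7
position: [0.4998, -0.0826, 0.2985]
tool_rot: [-0.049, 3.141, -0.001]
ft_force: [0.4, -0.0, -1.9]
grip_width: 0.732
grip_force: 44.9
t 5.7 pos [499.8 -82.6 298.5] shift [ 153.7 -292.1    1.6] turn [-2.000e-02  1.000e-02  1.177e+01] F [ 0.4 -0.  -1.9] grip 63.7 44.9 q6 1.7
```

```bash
python3 -m jog '[[[18,-35,0,0,0,1.5,58],[40,-76,0,0,0,3,58],[62,-117,0,0,0,5,58],[84,-158,0,0,0,7,58],[105,-200,0,0,0,9,58],[127,-242,0,0,0,11,58],[145,-276,0,0,0,11.8,58],[153.7,-292,0,0,0,11.8,58],[153.7,-292,0,0,0,11.8,58],[153.7,-292,0,0,0,11.8,58]]]'; python3 -m jog '[[[0,0,0,0,0,0,58],[0,0,0,0,0,0,58]]]';  python3 d.py 355.2 -379.3 70 80
```

```text
time: 6.7
position: [0.3553, -0.3766, 0.2983]
tool_rot: [-0.276, -3.129, -0.001]
ft_force: [0.3, 0.0, -1.1]
grip_width: 0.728
grip_force: 44.9
time: 6.9
position: [0.3562, -0.3755, 0.2984]
tool_rot: [-0.27, -3.13, -0.001]
ft_force: [0.6, 0.3, -1.5]
grip_width: 0.731
grip_force: 44.9
t 6.9 pos [ 356.2 -375.5  298.4] shift [  0.3  -4.  228.4] turn [ 0.03 -0.01  0.14] F [ 0.6  0.3 -1.5] grip 63.6 44.9 q6 2.16
```

```bash
python3 -m jog '[[[0.3,-4,40,0,0,0,58],[0.3,-4,85,0,0,0,58],[0.3,-4,130,0,0,0,58],[0.3,-4,175,0,0,0,58],[0.3,-4,215,0,0,0,58],[0.3,-4,228,0,0,0,58],[0.3,-4,250,0,0,0,58],[0.3,-4,265,0,0,0,58],[0.3,-4,275,0,0,0,58],[0.3,-4,275,0,0,0,58]]]'; python3 d.py 355.2 -379.3 8.6 80
```

```text
time: 7.9
position: [0.3542, -0.3802, 0.0231]
tool_rot: [-0.273, -3.129, -0.001]
ft_force: [-0.7, 0.0, 0.0]
grip_width: 0.733
grip_force: 44.9
t 7.9 pos [ 354.2 -380.2   23.1] shift [-0.8  1.  14.5] turn [ 0.03 -0.06  0.01] F [-0.7  0.   0. ] grip 63.7 44.9 q6 2.42
```

```bash
python3 -m jog '[[[0,0,7,0,0,0,58],[0,0,14,0,0,0,58],[0,0,14.5,0,0,0,58],[0,0,14.5,0,0,0,58],[0,0,14.5,0,0,0,80],[0,0,14.5,0,0,0,80],[0,0,14.5,0,0,0,80],[0,0,14.5,0,0,0,80]]]'; python3 d.py 355.2 -379.3 200 80
```

```text
time: 8.7
position: [0.3544, -0.3808, 0.0093]
tool_rot: [0.274, 3.129, -0.0]
ft_force: [-0.3, -0.4, 0.3]
grip_width: 0.909
grip_force: 0.0
t 8.7 pos [ 354.4 -380.8    9.3] shift [  -0.6    1.6 -190.7] turn [-0.    0.03 -0.02] F [-0.3 -0.4  0.3] grip 79.1 0.0 q6 2.44
```

```bash
python3 -m jog '[[[0,0,-15,0,0,0,80],[0,0,-55,0,0,0,80],[0,0,-100,0,0,0,80],[0,0,-145,0,0,0,80],[0,0,-180,0,0,0,80],[0,0,-190,0,0,0,80]]]'; python3 d.py 445.2 -111 150 76.2
```

```text
time: 9.3
position: [0.3555, -0.3828, 0.2041]
tool_rot: [0.275, 3.122, -0.004]
ft_force: [1.1, -0.2, -0.2]
grip_width: 0.922
grip_force: 0.0
t 9.3 pos [ 355.5 -382.8  204.1] shift [-40.4 283.4  53.8] turn [-0.1   0.44  3.74] F [ 1.1 -0.2 -0.2] grip 80.2 0.0 q6 2.22
```

```bash
python3 -m jog '[[[-5,35,0,0,0,1,84],[-12,80,0,0,0,2,84],[-18,125,10,0,0,3,84],[-25,170,20,0,0,3.7,84],[-31,215,35,0,0,3.7,84],[-37,255,50,0,0,3.7,84],[-40.4,280,53,0,0,3.7,84],[-40.4,282,53,0,0,3.7,84],[-40.4,282,53,0,0,3.7,84],[-40.4,282,53,0,0,3.7,84]]]'; python3 - <<'E'
from h import *
import pickle
d=get("top"); s=get("side"); pickle.dump(d,open("top2.pkl","wb")); pickle.dump(s,open("side2.pkl","wb"))
a=cv2.resize(d["image"][130:280,80:370,::-1],(780,403));cv2.imwrite("pics/c4.png",a)
P=cloud(d)
hsv=cv2.cvtColor(d["image"],cv2.COLOR_RGB2HSV)
m=np.zeros((384,512),bool); g=hsv[...,2]<75; m[200:265,310:360]=g[200:265,310:360]
c=max(cv2.findContours(m.astype(np.uint8),0,2)[0],key=cv2.contourArea); b=cv2.boxPoints(cv2.minAreaRect(c)); print("old",np.array([ray(d,*q,.022)*1000 for q in b]).round(0)[:,:2].tolist(), np.percentile(P[m][:,2],[5,50,95]))
E
python3 d.py 445.2 -111 60 76.2
```

```text
time: 10.3
position: [0.4428, -0.1115, 0.1464]
tool_rot: [0.378, 3.118, -0.001]
ft_force: [0.3, -1.8, 0.3]
grip_width: 0.963
grip_force: 0.0
old [[339.0, -344.0], [467.0, -363.0], [459.0, -427.0], [331.0, -408.0]] [0.01171601 0.02062555 0.04005397]
t 10.4 pos [ 442.8 -111.5  146.4] shift [-2.1  1.  86.4] turn [ 0.01  0.04 -0.08] F [ 0.8 -0.1 -0. ] grip 84.1 0.0 q6 1.49
```

View pics/c4.png

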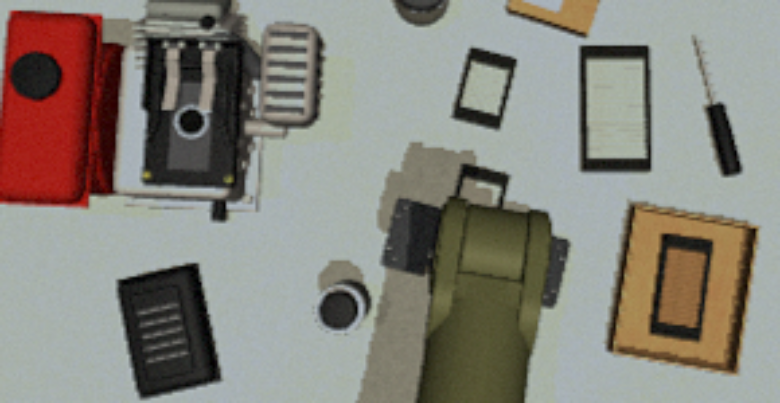

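The old filter lies flat in the middle of the tray (crop (683,287)). The pan is empty, with yellow marks at (146,176) and (228,181). I measure the pan and lower onto the new filter.

```bash
python3 -m jog '[[[-2.1,1,35,0,0,0,84],[-2.1,1,75,0,0,0,84],[-2.1,1,115,0,0,0,84],[-2.1,1,132,0,0,0,84],[-2.1,1,139,0,0,0,84],[-2.1,1,139,0,0,0,84],[-2.1,1,139,0,0,0,84]]]'; python3 d.py 445.2 -111 3.6 76.2
python3 - <<'E'
from h import *
import pickle
d=pickle.load(open("top2.pkl","rb"))
hsv=cv2.cvtColor(d["image"],cv2.COLOR_RGB2HSV).astype(int);H,S,V=np.moveaxis(hsv,-1,0)
w=np.clip(d["image"][...,:2].min(-1).astype(float)-d["image"][...,2]-15,0,None)
for u,v in((134,195),(165,197)):
    y,x=np.mgrid[v-4:v+5,u-4:u+5]; k=w[v-4:v+5,u-4:u+5]; c=((x*k).sum()/k.sum(),(y*k).sum()/k.sum()); print("dot",c,k.sum(),(ray(d,*c,.177)*1000).round(1))
# pan black edges per row
g=cv2.cvtColor(d["image"],cv2.COLOR_RGB2GRAY).astype(float)
for r in (178,182,186,190,194):
    print(r,g[r,128:174].astype(int).tolist())
for c in (140,145,150,155,160): print(c,g[190:206,c].astype(int).tolist())
E
```

```text
time: 11.1
position: [0.4464, -0.1101, 0.0082]
tool_rot: [0.376, 3.117, 0.0]
ft_force: [-0.1, -0.6, 0.0]
grip_width: 0.968
grip_force: 0.0
t 11.1 pos [ 446.4 -110.1    8.2] shift [ 1.  -1.2  4.6] turn [0.03 0.12 0.04] F [-0.1 -0.6  0. ] grip 84.2 0.0 q6 1.63
dot (np.float64(134.12290502793297), np.float64(194.71787709497207)) 358.0 [528.3 255.1 177. ]
dot (np.float64(164.71476510067114), np.float64(196.35906040268458)) 298.0 [523.9 162.8 177. ]
178 [175, 172, 173, 175, 180, 152, 79, 21, 45, 27, 13, 30, 37, 31, 32, 69, 75, 106, 143, 104, 41, 9, 1, 8, 12, 31, 103, 163, 130, 81, 61, 37, 36, 43, 44, 43, 16, 26, 41, 24, 7, 34, 59, 134, 151, 153]
182 [175, 174, 175, 176, 181, 133, 50, 15, 18, 29, 34, 38, 32, 38, 40, 70, 79, 74, 75, 74, 75, 74, 69, 71, 70, 72, 73, 79, 75, 79, 53, 30, 35, 36, 41, 34, 39, 22, 22, 23, 38, 68, 60, 49, 44, 72]
186 [173, 177, 175, 175, 182, 120, 38, 27, 37, 34, 36, 39, 37, 29, 47, 75, 75, 80, 79, 76, 80, 77, 76, 77, 78, 78, 77, 74, 76, 72, 49, 38, 30, 35, 41, 40, 41, 40, 33, 15, 20, 44, 47, 50, 96, 132]
190 [176, 175, 176, 176, 183, 110, 25, 31, 38, 32, 39, 36, 28, 30, 55, 78, 75, 72, 80, 76, 78, 78, 76, 75, 76, 76, 75, 74, 78, 63, 45, 37, 39, 39, 36, 35, 43, 43, 39, 9, 52, 51, 131, 101, 83, 158]
194 [178, 175, 176, 182, 149, 116, 129, 102, 46, 38, 36, 38, 36, 35, 32, 35, 38, 37, 40, 40, 33, 39, 32, 41, 33, 44, 45, 32, 37, 37, 37, 42, 41, 44, 41, 41, 46, 51, 30, 11, 35, 44, 37, 89, 158, 177]
140 [28, 35, 37, 38, 36, 36, 29, 28, 55, 139, 180, 162, 120, 75, 152, 180]
145 [72, 80, 74, 41, 37, 35, 42, 35, 47, 129, 181, 174, 145, 69, 130, 179]
150 [76, 75, 75, 53, 32, 36, 41, 37, 29, 93, 183, 177, 154, 86, 106, 183]
155 [74, 78, 72, 59, 32, 38, 34, 38, 33, 86, 184, 178, 158, 99, 86, 182]
160 [39, 37, 42, 37, 41, 41, 47, 37, 33, 65, 155, 178, 167, 128, 44, 17]
```

```bash
python3 -m jog '[[[1,-1.2,3,0,0,0,84],[1,-1.2,4.5,0,0,0,84],[1,-1.2,4.5,0,0,0,84],[1,-1.2,4.5,0,0,0,60],[1,-1.2,4.5,0,0,0,60],[1,-1.2,4.5,0,0,0,60],[1,-1.2,4.5,0,0,0,60],[1,-1.2,4.5,0,0,0,60],[1,-1.2,4.5,0,0,0,58]]]' 12; python3 -m jog '[[[0,0,0,0,0,0,58],[0,0,0,0,0,0,58],[0,0,0,0,0,0,58]]]' 45; python3 d.py 445.2 -111 3.6 76.2
```

```text
time: 12.0
position: [0.4441, -0.1103, 0.0026]
tool_rot: [0.375, 3.119, 0.0]
ft_force: [-0.5, 0.4, 0.7]
grip_width: 0.734
grip_force: 12.0
time: 12.3
position: [0.4441, -0.1103, 0.0026]
tool_rot: [0.375, 3.119, 0.0]
ft_force: [-0.3, 0.9, 1.9]
grip_width: 0.73
grip_force: 45.0
t 12.3 pos [ 444.1 -110.3    2.6] shift [-1.2 -0.4 -1. ] turn [0.01 0.   0.08] F [-0.3  0.9  1.9] grip 63.5 45.0 q6 1.64
```

```bash
python3 -m jog '[[[0,0,-15,0,0,0,58],[0,0,-55,0,0,0,58],[0,0,-100,0,0,0,58],[0,0,-145,0,0,0,58],[0,0,-190,0,0,0,58],[0,0,-235,0,0,0,58],[0,0,-275,0,0,0,58],[0,0,-287,0,0,-2,58],[0,0,-287,0,0,-6,58],[0,0,-287,0,0,-10.8,58]]]'; python3 d.py 465 212.9 290 87
```

```text
time: 13.3
position: [0.4441, -0.1107, 0.2898]
tool_rot: [0.075, 3.14, 0.0]
ft_force: [1.2, 0.6, -2.4]
grip_width: 0.727
grip_force: 45.0
t 13.3 pos [ 444.1 -110.7  289.8] shift [-5.300e+00  3.242e+02 -1.000e-01] turn [0.01 0.04 0.25] F [ 1.2  0.6 -2.4] grip 63.2 45.0 q6 1.62
```

```bash
python3 -m jog '[[[0,30,0,0,0,0,58],[-1,70,0,0,0,0,58],[-2,112,0,0,0,0,58],[-3,155,0,0,0,0,58],[-3,198,0,0,0,0,58],[-4,240,0,0,0,0,58],[-5,280,0,0,0,0,58],[-5.3,308,0,0,0,0,58],[-5.3,322,0,0,0,0,58],[-5.3,324,0,0,0,0.2,58]]]'; python3 -m jog '[[[0,0,30,0,0,0,58],[0,0,60,0,0,0,58],[0,0,82,0,0,0,58],[0,0,82,0,0,0,58],[0,0,82,0,0,0,58]]]'; python3 d.py 465 212.9 178.1 87; python3 - <<'E'
from h import *
d=get("top"); s=get("side")
a=cv2.resize(d["image"][130:230,90:210,::-1],(480,400)); b=cv2.resize(s["image"][130:230,165:265,::-1],(400,400))
cv2.imwrite("pics/c5.png",cv2.resize(np.hstack([a,b]),None,fx=.9,fy=.9))
E
```

```text
time: 14.3
position: [0.4654, 0.214, 0.2888]
tool_rot: [-0.082, -3.139, 0.002]
ft_force: [0.7, -0.9, -0.8]
grip_width: 0.729
grip_force: 45.0
time: 14.8
position: [0.4663, 0.2113, 0.2082]
tool_rot: [0.089, 3.14, -0.001]
ft_force: [0.6, 0.4, -0.2]
grip_width: 0.729
grip_force: 45.0
t 14.8 pos [466.3 211.3 208.2] shift [ 1.4  1.5 30.1] turn [-0.02  0.02 -0.24] F [ 0.6  0.4 -0.2] grip 63.5 45.0 q6 1.04
```

View pics/c5.png

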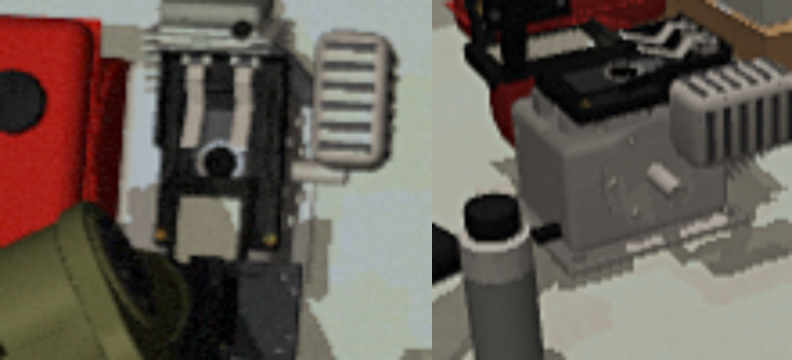

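The new filter hovers level and straight over the pan. Its leading edge, at about (210,183) in the left view, is short of the clip lips. Next I set it down on the seat.

```bash
python3 -m jog '[[[1.4,1.5,8,0,0,0,58],[1.4,1.5,18,0,0,-0.2,58],[1.4,1.5,25,0,0,-0.2,58],[1.4,1.5,29,0,0,-0.2,58],[1.4,1.5,29.5,0,0,-0.2,58],[1.4,1.5,29.5,0,0,-0.2,58],[1.4,1.5,29.5,0,0,-0.2,58]]]'; python3 d.py 465 212.9 178.1 87
```

```text
time: 15.6
position: [0.4648, 0.2145, 0.1782]
tool_rot: [0.08, 3.14, 0.0]
ft_force: [-0.6, -0.1, -0.9]
grip_width: 0.731
grip_force: 45.0
t 15.6 pos [464.8 214.5 178.2] shift [-0.3 -1.6  0.1] turn [0.02 0.03 0.08] F [-0.6 -0.1 -0.9] grip 63.6 45.0 q6 1.05
```

```bash
python3 -m jog '[[[0,-1.6,0.3,0,0,0,58],[-5,-1.6,0.3,0,0,0,58],[-10,-1.6,0.3,0,0,0,58],[-15,-1.6,0.3,0,0,0,58],[-20,-1.6,0.3,0,0,0,58],[-25,-1.6,0.3,0,0,0,58],[-30,-1.6,0.3,0,0,0,58],[-30,-1.6,0.3,0,0,0,58]]]'; python3 d.py 541 209 178 87
```

```text
time: 16.4
position: [0.4953, 0.2112, 0.1777]
tool_rot: [0.081, 3.14, -0.0]
ft_force: [-0.3, 0.4, -0.9]
grip_width: 0.729
grip_force: 45.0
t 16.4 pos [495.3 211.2 177.7] shift [-45.8   0.2  -0.2] turn [-0.    0.03  0.05] F [-0.3  0.4 -0.9] grip 63.5 45.0 q6 1.09
```

```bash
python3 -m jog '[[[-4,0,0,0,0,0,58],[-8,0,0,0,0,0,58],[-12,0,0,0,0,0,58],[-16,0,0,0,0,0,58],[-20,0,0,0,0,0,58],[-24,0,0,0,0,0,58],[-24,0,0,0,0,0,58]]]' 55; python3 -m jog '[[[-3,0,0,0,0,0,58],[-6,0,0,0,0,0,58],[-9,0,0,0,0,0,58],[-12,0,0,0,0,0,58],[-12,0,0,0,0,0,58]]]'; python3 d.py 541 209 178 87
```

```text
time: 17.1
position: [0.5169, 0.2105, 0.1777]
tool_rot: [-0.079, -3.137, 0.0]
ft_force: [-5.4, -0.9, 1.3]
grip_width: 0.73
grip_force: 55.0
time: 17.6
position: [0.526, 0.2107, 0.1776]
tool_rot: [-0.077, -3.131, -0.0]
ft_force: [-12.5, -0.2, 6.9]
grip_width: 0.733
grip_force: 55.0
t 17.6 pos [526.  210.7 177.6] shift [-15.   -1.   -0.5] turn [-0.01 -0.55  0.18] F [-12.5  -0.2   6.9] grip 63.8 55.0 q6 1.14
```

```bash
python3 -m jog '[[[-3,0,0,0,0,0,58],[-6,0,0,0,0,0,58],[-9,0,0,0,0,0,58],[-12,0,0,0,0,0,58],[-12,0,0,0,0,0,58]]]'; python3 d.py 541 209 178 87;  python3 - <<'E'
from h import *
d=get("top"); s=get("side")
a=cv2.resize(d["image"][130:230,90:210,::-1],(480,400)); b=cv2.resize(s["image"][130:190,185:265,::-1],(533,400))
cv2.imwrite("pics/c6.png",cv2.resize(np.hstack([a,b]),None,fx=.78,fy=.78))
E
```

```text
time: 18.1
position: [0.5397, 0.2104, 0.1778]
tool_rot: [-0.076, -3.136, -0.001]
ft_force: [-3.2, 0.6, 0.9]
grip_width: 0.73
grip_force: 55.0
t 18.1 pos [539.7 210.4 177.8] shift [-1.4 -1.3 -0.2] turn [ 0.04 -0.3   0.22] F [-3.2  0.6  0.9] grip 63.5 55.0 q6 1.15
```

View pics/c6.png

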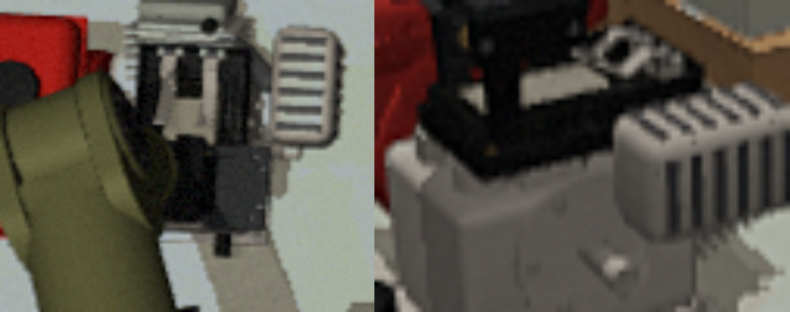

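The force fell from 12.5 to 3 N as the clips dropped. The filter is now well under both of them. I'll push in small steps to confirm the back stop.

```bash
python3 -m jog '[[[-1,0,0,0,0,0,58],[-2,0,0,0,0,0,58],[-2,0,0,0,0,0,58]]]'; python3 -m jog '[[[-1,0,0,0,0,0,58],[-2,0,0,0,0,0,58],[-2,0,0,0,0,0,58]]]';python3 -m jog '[[[-1,0,0,0,0,0,58],[-2,0,0,0,0,0,58],[-2,0,0,0,0,0,58]]]'
```

```text
time: 18.5
position: [0.5424, 0.2097, 0.1776]
tool_rot: [-0.078, -3.136, -0.0]
ft_force: [-9.4, 0.9, 4.1]
grip_width: 0.731
grip_force: 55.0
time: 18.8
position: [0.5424, 0.2096, 0.1776]
tool_rot: [-0.077, -3.132, 0.0]
ft_force: [-14.8, 0.6, 8.0]
grip_width: 0.73
grip_force: 55.0
time: 19.1
position: [0.5424, 0.2096, 0.1776]
tool_rot: [-0.077, -3.128, 0.001]
ft_force: [-19.7, -1.0, 10.2]
grip_width: 0.73
grip_force: 55.0
```

```bash
python3 -m jog '[[[2,0,0,0,0,0,58],[4,0,0,0,0,0,58],[6,0,0,0,0,0,58],[6,0,0,0,0,0,58]]]' 55; python3 -m jog '[[[0,0,0,0,0,0,80],[0,0,0,0,0,0,80],[0,0,0,0,0,0,80],[0,0,0,0,0,0,80]]]'; python3 d.py 541 209 290 87
```

```text
time: 19.5
position: [0.5424, 0.2096, 0.1778]
tool_rot: [0.078, 3.14, 0.001]
ft_force: [-2.5, 2.8, -1.2]
grip_width: 0.728
grip_force: 55.0
time: 19.9
position: [0.543, 0.2082, 0.1779]
tool_rot: [0.082, 3.14, -0.0]
ft_force: [0.5, 0.4, -0.6]
grip_width: 0.908
grip_force: 0.0
t 19.9 pos [543.  208.2 177.9] shift [   1.9    0.6 -112.1] turn [-0.01  0.05  0.02] F [ 0.5  0.4 -0.6] grip 79.0 0.0 q6 1.15
```

Now straight up, then away to the left-front, and look.

```bash
python3 -m jog '[[[0,0,-10,0,0,0,80],[0,0,-40,0,0,0,80],[0,0,-85,0,0,0,80],[0,0,-115,0,0,0,80],[20,-20,-120,0,0,0,80],[30,-60,-120,0,0,0,80],[35,-105,-120,0,0,0,80],[35,-150,-120,0,0,0,80],[35,-195,-120,0,0,0,80],[35,-240,-120,0,0,0,80]]]'; python3 -m jog '[[[0,-40,0,0,0,0,80],[0,-80,0,0,0,0,80],[0,-80,0,0,0,0,80],[0,-80,0,0,0,0,80]]]'; python3 - <<'E'
from h import *
import pickle
d=get("top"); s=get("side")
pickle.dump((d,s),open("fin.pkl","wb"))
a=cv2.resize(d["image"][130:280,80:370,::-1],(780,403))[:,:]; b=cv2.resize(d["image"][135:205,120:180,::-1],(330,385),interpolation=2); c=cv2.resize(s["image"][120:190,185:270,::-1],(450,370),interpolation=2)
o=np.zeros((590,790,3),np.uint8); o[:310,:600]=cv2.resize(a,(600,310)); o[310:590,:240]=cv2.resize(b,(240,280)); o[310:590,250:590]=cv2.resize(c,(340,280))
cv2.imwrite("pics/c7.png",o)
R=cv2.cvtColor(d["image"],cv2.COLOR_RGB2HSV); H,S,V=cv2.split(R)
P=cloud(d); np.set_printoptions(precision=0,suppress=True,linewidth=220)
for r in range(147,202,3): print(r,P[r,132:172:2,2]*1000)
E
```

```text
time: 20.9
position: [0.495, -0.031, 0.2989]
tool_rot: [0.08, 3.139, 0.001]
ft_force: [0.6, 0.3, 0.2]
grip_width: 0.918
grip_force: 0.0
time: 21.3
position: [0.4911, -0.1098, 0.2986]
tool_rot: [0.084, 3.139, 0.001]
ft_force: [-0.0, 0.4, 1.1]
grip_width: 0.918
grip_force: 0.0
147 [122. 199. 184. 174. 201. 198. 200. 199. 192. 177. 171. 202. 201. 199. 200. 177. 180. 174. 197. 159.]
150 [126. 191. 173. 174. 176. 204. 203. 171. 174. 175. 174. 177. 202. 207. 171. 173. 173. 171. 191. 161.]
153 [132. 197. 170. 189. 189. 201. 202. 186. 186. 187. 187. 185. 203. 204. 175. 173. 172. 175. 192. 163.]
156 [131. 196. 171. 186. 176. 196. 196. 195. 196. 195. 195. 197. 200. 196. 195. 187. 188. 177. 186.  89.]
159 [129. 194. 173. 187. 172. 195. 194. 188. 192. 191. 194. 188. 195. 190. 192. 181. 186. 196. 185.  80.]
162 [131. 194. 172. 183. 175. 198. 200. 181. 183. 184. 181. 202. 201. 200. 189. 186. 187. 194. 177. 111.]
165 [132. 188. 178. 187. 207. 207. 205. 183. 187. 189. 185. 204. 203. 182. 186. 185. 181. 192. 182. 111.]
168 [196. 192. 174. 186. 206. 213. 186. 186. 187. 186. 185. 209. 208. 184. 188. 18
[... 509 characters left out ...]
87. 187. 190. 184. 187. 188. 190. 186. 174. 188. 175. 128.  90.]
186 [127. 175. 177. 171. 186. 187. 185. 188. 184. 189. 191. 178. 187. 191. 183. 173. 175. 177. 121.  85.]
189 [127. 173. 172. 190. 192. 186. 188. 190. 183. 191. 188. 185. 184. 186. 178. 173. 170. 174. 119.  82.]
192 [126. 175. 171. 192. 187. 188. 188. 190. 190. 187. 186. 185. 188. 193. 178. 173. 176. 172. 109.  89.]
195 [152. 178. 174. 197. 194. 195. 198. 196. 191. 190. 191. 191. 194. 183. 172. 175. 176. 170.  79.  34.]
198 [153. 170. 172. 173. 169. 178. 172. 176. 174. 174. 176. 180. 186. 192. 178. 175. 170. 173.  73.  39.]
201 [128. 125. 126. 126. 127. 128. 128. 124. 127. 127. 126. 130. 128. 130. 127. 131. 125. 100.  67.  27.]
```

View pics/c7.png

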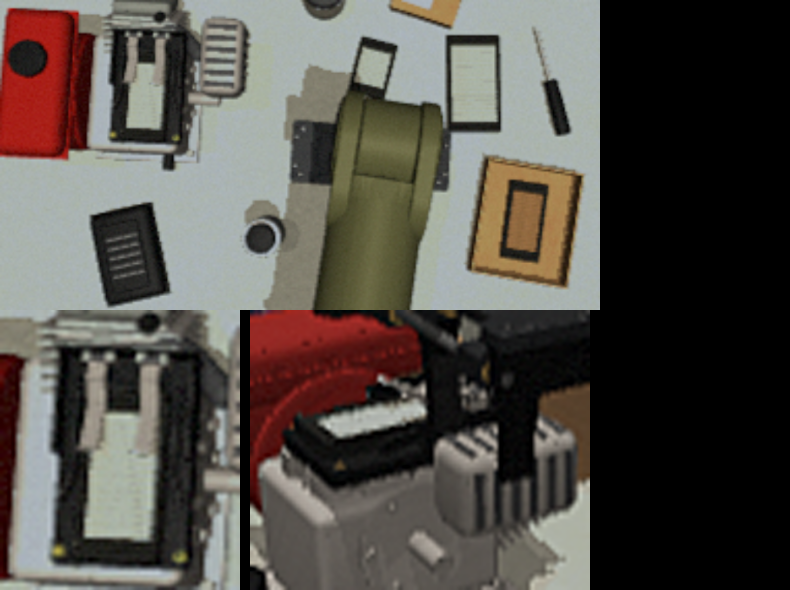

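The new filter's cream paper, at (120,490) in the lower-left inset, sits under both clips where the old one was, and nothing else has moved. One quick straightness check follows.

```bash
python3 - <<'E'
from h import *
import pickle
d=pickle.load(open("fin.pkl","rb"))[0]; V=cv2.cvtColor(d["image"],cv2.COLOR_RGB2HSV)[...,2]; S=cv2.cvtColor(d["image"],cv2.COLOR_RGB2HSV)[...,1]
d0=pickle.load(open("top0.pkl","rb")); V0=cv2.cvtColor(d0["image"],cv2.COLOR_RGB2HSV)[...,2]
for n,v,th in(("new",V,120),("old",V0,85)):
    L=[]
    for r in range(173,191):
        k=np.where(v[r,137:166]>th)[0]+137; L.append((ray(d,k.min(),r,.187)*1000,ray(d,k.max(),r,.187)*1000))
    L=np.array(L)
    for j in(0,1):
        p=np.polyfit(L[:,j,0],L[:,j,1],1); print(n,"yaw",np.degrees(np.arctan(p[0])),"y at 555",np.polyval(p,555))
    c=v[150:200,148:152].mean(1); k=np.where(c>th)[0]+150; print(n,"rows",k.min(),k.max(),(ray(d,150,k.max(),.187)*1000)[0], c[36:46].astype(int), c[5:14].astype(int))
E
```

```text
new yaw -3.548130724254176 y at 555 231.22369184813442
new yaw -3.339582021503804 y at 555 184.426390679836
new rows 161 191 539.245680098809 [180 179 178 179 184 171  60  29  28  23] [ 32  32  24  31  28  93 188 181 176]
old yaw -3.07879233354304 y at 555 232.44798942795077
old yaw -2.2915817850484204 y at 555 184.85213919722972
old rows 161 199 515.153827825697 [134 135 133 139 138 131  43  25  29  27] [ 25  28  21  27  25  62 138 139 133]
```

```bash
python3 -c "
from bench import ctrl
print(ctrl.close_job())"
```

```text
the job is handed in; nothing more can be done
None
```

The filter change is done and handed in at about 21 s: the old filter lies flat in the tray, and the new one is home against the back stop, within about a pixel (3 mm) of the old position and under 1.5° of its angle, with both clips down and nothing else seen to have moved.

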